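Return the mixed silver pieces to their display trays

TASK

Five silver pieces stand mixed along the robot's side of the shop counter: two goblets, two napkin rings and a candlestick. Stand each one upright on the lining of an empty bay of the tray whose fixed sample on the back ledge is the same kind of piece, whatever its size, one piece to a bay. Knock no piece over, and leave the decanter and the gift box where they stand.

Things in the scene. Friction and masses are not known exactly. Their poses are not given: they have to be found in the camera images.
- goblet_large: Large wine goblet, 110 high; foot 52 across, thin stem, open bowl with straight sides 54 across from 60 up to the rim; about 180 g. Plain silver metal, loose, standing upright at the start. Origin: centre of its underside; z is its axis, up; round, so yaw does not matter. (Sizes in mm.)
- goblet_small: Small wine goblet, 86 high; foot 44 across, thin stem, open bowl with straight sides 42 across from 52 up to the rim; about 120 g. Plain silver metal, loose, standing upright at the start. Origin: centre of its underside; z is its axis, up; round, so yaw does not matter. (Sizes in mm.)
- ring_large: Large napkin ring: plain tube open at both ends, 52 across outside, wall 3, 54 high; about 60 g. Plain silver metal, loose, standing upright at the start. Origin: centre of its underside; z is its axis, up; round, so yaw does not matter. (Sizes in mm.)
- ring_small: Small napkin ring: plain tube open at both ends, 42 across outside, wall 3, 40 high; about 40 g. Plain silver metal, loose, standing upright at the start. Origin: centre of its underside; z is its axis, up; round, so yaw does not matter. (Sizes in mm.)
- candlestick: Candlestick, 108 high; round base 56 across, stem 14 across with a bead, and on top a straight candle socket 24 across from 74 up to 108, hollow in its top 9; about 220 g. Plain silver metal, loose, standing upright at the start. Origin: centre of its underside; z is its axis, up; round, so yaw does not matter. (Sizes in mm.)
- tray_goblets: Fixed wooden tray, 154 (x) by 164 (y); rims and divider 12 high, 4 thick; grey lining 5 above the counter. Origin: centre of underside; x from bays to sample ledge (away from robot), z up. Two bays, 76 by 76 inside, centred at x -35, y +40 and -40. Ledge behind, 12 high, with a fixed sample at x +40, y 0: a goblet, 50 across, its rim 110 above the counter. The goblets' tray. (Sizes in mm.)
- tray_rings: Fixed wooden tray, 154 (x) by 164 (y); rims and divider 12 high, 4 thick; grey lining 5 above the counter. Origin: centre of underside; x from bays to sample ledge (away from robot), z up. Two bays, 76 by 76 inside, centred at x -35, y +40 and -40. Ledge behind, 12 high, with a fixed sample at x +40, y 0: a napkin ring, 48 across, its rim 59 above the counter. The napkin rings' tray. (Sizes in mm.)
- tray_candlesticks: Fixed wooden tray, 154 (x) by 164 (y); rims and divider 12 high, 4 thick; grey lining 5 above the counter. Origin: centre of underside; x from bays to sample ledge (away from robot), z up. Two bays, 76 by 76 inside, centred at x -35, y +40 and -40. Ledge behind, 12 high, with a fixed sample at x +40, y 0: a candlestick, 56 across at the base, its top 120 above the counter. The candlesticks' tray; one of its bays stays empty. (Sizes in mm.)
- decanter: Bystander: clear glass decanter with a ball stopper, 90 across, 189 high, loose, standing to the right of the trays seen from the robot (-y). Origin: centre of its underside. (Sizes in mm.)
- gift_box: Bystander: closed gift box, black with a white lid, 124 by 94, 65 high, loose, standing to the left of the trays seen from the robot (+y). Origin: centre of its underside. (Sizes in mm.)
Not all that is in view belongs to the job. What is shaped like the tray_rings but turquoise is not meant.

How it is judged (in metres and radians):
At the end, for the whole second after the job is handed in: Each piece stands in a front bay of its own kind's tray (origin at tray x -62 to -8 mm, y within 67 mm, 1 to 8 mm above the tray's underside, so on the lining), upright within 0.08 rad and at rest (under 0.02 m/s) (x of goblet_large in the frame of tray_goblets between -0.062 and -0.008 m and y of goblet_large in the frame of tray_goblets between -0.067 and 0.067 m and z of goblet_large in the frame of tray_goblets between 0.001 and 0.008 m and angle between each of goblet_large, goblet_small, ring_large, ring_small, candlestick's own z axis and vertical below 0.08 rad and linear speed of each of goblet_large, goblet_small, ring_large, ring_small, candlestick below 0.02 m/s and x of goblet_small in the frame of tray_goblets between -0.062 and -0.008 m and y of goblet_small in the frame of tray_goblets between -0.067 and 0.067 m and z of goblet_small in the frame of tray_goblets between 0.001 and 0.008 m and x of ring_large in the frame of tray_rings between -0.062 and -0.008 m and y of ring_large in the frame of tray_rings between -0.067 and 0.067 m and z of ring_large in the frame of tray_rings between 0.001 and 0.008 m and x of ring_small in the frame of tray_rings between -0.062 and -0.008 m and y of ring_small in the frame of tray_rings between -0.067 and 0.067 m and z of ring_small in the frame of tray_rings between 0.001 and 0.008 m and x of candlestick in the frame of tray_candlesticks between -0.062 and -0.008 m and y of candlestick in the frame of tray_candlesticks between -0.067 and 0.067 m and z of candlestick in the frame of tray_candlesticks between 0.001 and 0.008 m); the robot touches nothing.
It fails at once if a piece is knocked over (leans more than about 35 degrees) (angle between any of goblet_large, goblet_small, ring_large, ring_small, candlestick's own z axis and vertical above 0.6 rad).
It fails at once if the decanter or the gift box is pushed more than 20 mm (distance of any of decanter, gift_box from where it was at the start of the episode above 0.02 m).
It also fails if it takes over 128 s, if anything falls off the work surface, if the arm or the gripper's body presses on something with over 40 N, if the wrist force passes 120 N, or if a joint passes its speed limit or range.

ROBOT

A 6-joint arm with a two-finger parallel gripper is mounted at the origin on the work surface. World frame = base frame: x ahead of the robot, y to its left, z up, the work surface at z = 0. Lengths are in mm, angles in rad, forces in N, time in s.
With the tool pointing down it reaches from about 400 to 825 mm from the base axis. Payload 7 kg.
Tool frame: the origin (TCP) lies at the very end of the fingers, on their centre line; the grasp point (between the pads) lies 19 mm behind it; z points along the fingers, y is the direction in which the jaws open and shut (so a half turn about z gives the same grasp; the last joint's range is limited). The gripper opens to 88 mm and grips with 3 to 60 N. Pads are 19 mm wide; open, the fingers measure 130 mm over their backs; the gripper's body (78 mm by 193 mm) begins 47 mm behind the grasp point.
Start: joints at [1.615, 0.359, 0.012, 0, -1.224, -0.288], TCP at [162.95, 655.013, 226.561] pointing down, gripper open.
Joint ranges: [-3.07, 3.07], [-1.43, 2.12], [-1.02, 1.25], [-3.03, 1.67], [-3.05, -0], [-3.03, 3.03]. Speed limits (rad/s): [2.39, 2.39, 3.01, 3.14, 3.14, 3.14].

INTERFACE

Orientations are given as a unit quaternion [x, y, z, w].
In Python, from plant import bot gives the robot as it stands. Calls block until the motion is done:
- bot.move_ptp(position, orientation): joint-space move of the TCP to a pose.
- bot.line_to(position, velocity=150, ori=None): straight line of the TCP; ori=None keeps the orientation; velocity is the mean speed in mm/s.
- bot.move_joints(angles): joint-space move.
- bot.move_gripper(opening, force=None): finger opening in mm; force is the grip in N (None keeps the last); returns when the fingers have stopped.
- bot.pause(seconds).
- bot.solve_ik(position, orientation): joint angles nearest the present ones, or None.
- bot.read_state(): the state.
- bot.camera(name): name is "scene" or "top"; returns the picture (420x560x3 uint8, red, green, blue); there is no depth.
- bot.get_calibration(name): a dict with "fx", "fy", "cx", "cy" (pixels), "view" (4x4, takes a point from world to camera coordinates). Camera axes: x right, y up, looking along -z (the intrinsics and any distortion apply to the point x, -y, -z); pixel columns grow to the right and rows downward; lengths in mm; the calibration is good to about 2 mm. A picture is of the moment at which its call begins. get_calibration takes no time and is no camera call.
A pose or a line that the arm cannot do raises bot.Unreachable and nothing moves.
- bot.close_job(): hands the job in, once; it reports no verdict.
The state is a dict: "t": time; "joint_pos": joint angles; "qvel": joint speeds; "tau": joint torques, N m; "tcp_pos": TCP position; "eef_rot": TCP orientation; "contact_force": force on the tool from outside, world axes, zero at the start; "moment": the same for the moment, N m; "width": finger opening in mm.
Only numpy, scipy, OpenCV 4.12 (cv2) and the standard library are available. Lean on these libraries where they do the work, as an engineer would, in place of code of your own. Each camera call takes 0.05 s, during which the arm holds its last target. There are 200 camera calls.

## Working session

There is one attempt and no reset: what is moved stays moved. The work goes in short steps, each a Python script; the robot and the scene stay as the last script left them, time stands still between calls to the robot, and variables do not carry over. Pictures are saved under pics/ and viewed, about 12 in all and at most 16, crops included, and the job is handed in when it is done.

```bash
ls; mkdir -p pics; python3 - <<'E'
from plant import bot
import cv2,numpy as np
for n in("scene","top"):
    im=bot.camera(n); cv2.imwrite(f"pics/{n}0.png",cv2.resize(im[:,:,::-1],None,fx=1.42,fy=1.42,interpolation=cv2.INTER_CUBIC)); np.save(n+"0.npy",im)
    c=bot.get_calibration(n); print({k:np.round(v,3).tolist() for k,v in c.items()})
s=bot.read_state();print(s["eef_rot"],s["width"],s["t"])
E
```

```text
pics
{'fx': 457.203, 'fy': 457.203, 'cx': 284.759, 'cy': 208.831, 'view': [[0.81, 0.586, 0.006, -370.283], [-0.409, 0.558, 0.722, 160.276], [0.42, -0.587, 0.692, -1503.837], [0.0, 0.0, 0.0, 1.0]]}
{'fx': 405.819, 'fy': 405.819, 'cx': 276.093, 'cy': 202.413, 'view': [[-0.092, -0.996, -0.002, 39.541], [0.974, -0.091, 0.209, -454.487], [-0.208, 0.018, 0.978, -1164.323], [0.0, 0.0, 0.0, 1.0]]}
[ 9.92573628e-01 -1.21643035e-01 -1.22857956e-05  7.51206789e-04] 87.41708886467671 0.1
```

View pics/scene0.png

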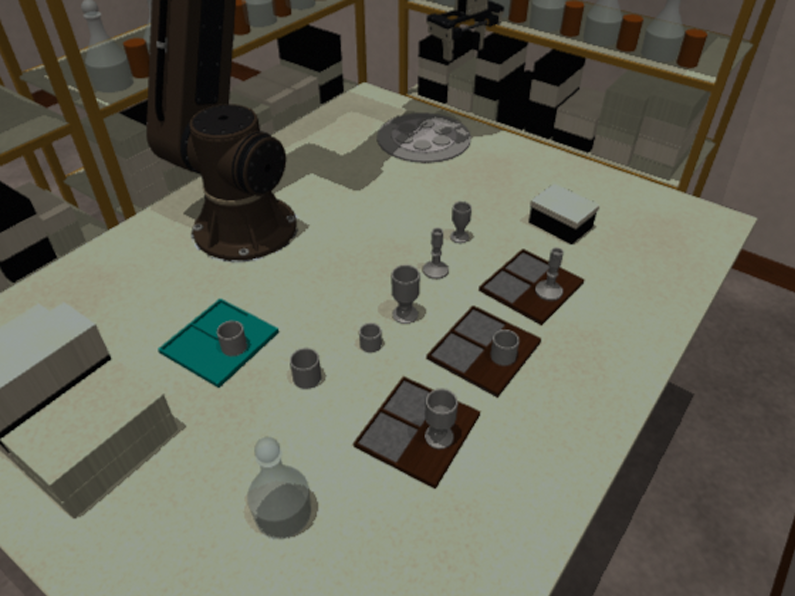

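View pics/top0.png

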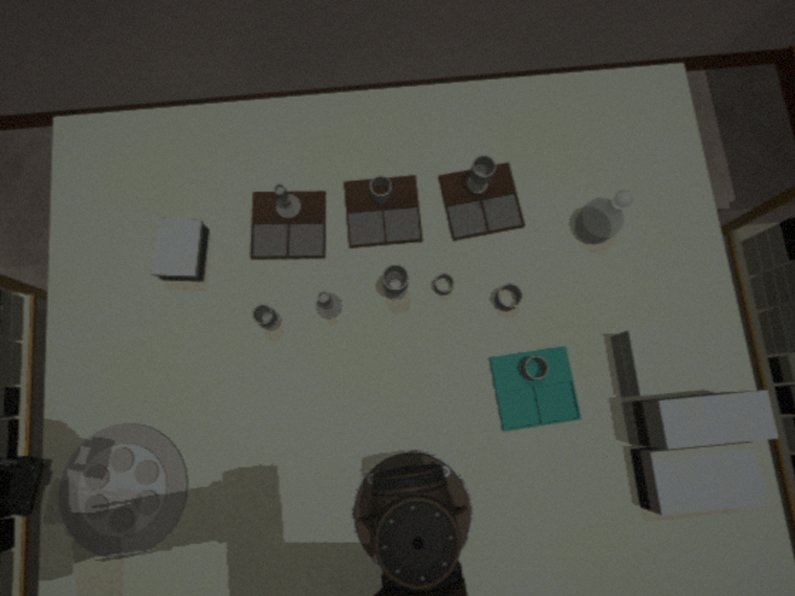

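The scene view shows, from +y to −y, the small goblet, candlestick, large goblet, small ring and large ring. Behind them are the candlestick, ring and goblet trays. The turquoise tray is the decoy. In the top view (zoomed 1.42×) the pieces are near (264,316), (325,300), (395,282), (443,284) and (507,297).

```bash
cat > h.py <<'E'
import numpy as np,cv2
from plant import bot
def ray(n,uv,z):
    c=bot.get_calibration(n);V=np.array(c["view"]);R,t=V[:3,:3],V[:3,3]
    uv=np.atleast_2d(uv).astype(float)
    d=np.c_[(uv[:,0]-c["cx"])/c["fx"],-(uv[:,1]-c["cy"])/c["fy"],-np.ones(len(uv))]@R
    o=-R.T@t
    return o+d*((z-o[2])/d[:,2])[:,None]
def proj(n,P):
    c=bot.get_calibration(n);V=np.array(c["view"]);p=np.atleast_2d(P)@V[:3,:3].T+V[:3,3]
    return np.c_[c["cx"]+c["fx"]*p[:,0]/-p[:,2],c["cy"]-c["fy"]*p[:,1]/-p[:,2]]
E
python3 - <<'E'
from h import *
for n in("top","scene"):
    im=np.load(n+"0.npy").astype(int); V=np.array(bot.get_calibration(n)["view"]);print(n,"cam",-V[:3,:3].T@V[:3,3])
    r,g,b=im[:,:,0],im[:,:,1],im[:,:,2]
    br=((r>g*1.25)&(r-b>10)&(r<110)).astype(np.uint8)*255   # brown wood
    bx=(165,100,385,185) if n=="top" else (240,165,420,350)
    m=np.zeros_like(br);m[bx[1]:bx[3],bx[0]:bx[2]]=br[bx[1]:bx[3],bx[0]:bx[2]]
    for c in cv2.findContours(m,cv2.RETR_EXTERNAL,cv2.CHAIN_APPROX_NONE)[0]:
        if cv2.contourArea(c)<500: continue
        w=ray(n,c[:,0],12)[:,:2].astype(np.float32)
        print(" tray rect",np.round(cv2.minAreaRect(w)[0],1),np.round(cv2.minAreaRect(w)[1],1),round(cv2.minAreaRect(w)[2],1))
    bg=cv2.medianBlur(im.astype(np.uint8),5)
    dk=((im.max(2)<110)).astype(np.uint8)
    bx=(170,182,372,240) if n=="top" else (195,135,340,280)
    k,l,s,ce=cv2.connectedComponentsWithStats(dk[bx[1]:bx[3],bx[0]:bx[2]])
    for i in range(1,k):
        if s[i,4]>60: print(" blob",s[i,:5],s[i,0]+bx[0],s[i,1]+bx[1],np.round(ce[i]+bx[:2],1))
im=np.load("top0.npy")
a=cv2.convertScaleAbs(cv2.resize(im[182:240,172:372],None,fx=4,fy=4,interpolation=cv2.INTER_CUBIC),alpha=1.4)
b=cv2.convertScaleAbs(cv2.resize(im[105:190,172:372],None,fx=4,fy=4,interpolation=cv2.INTER_CUBIC),alpha=1.8)
cv2.imwrite("pics/top_crop.png",np.vstack([b,a])[:,:,::-1])
E
```

```text
top cam [ 203.88596914   18.89270483 1233.62993416]
 tray rect [680.3   2.1] [157.3  72.1] 89.7
 tray rect [ 683.4 -214.3] [ 71.7 159.1] 5.8
 blob [    0     0   202    58 10344] 170 182 [269.9 209.9]
scene cam [ 997.05980669 -755.23346114  927.26379317]
 tray rect [ 646.8 -224.5] [154.3 166.7] 5.8
 tray rect [644.2  -2.9] [167.3 154.2] 89.9
 tray rect [632.6 207.3] [169.3 154.6] 85.1
 blob [  0   5  22  37 451] 195 140 [201.9 158.2]
 blob [122   7  16  30 335] 317 142 [324.5 155.9]
 blob [102  26  19  36 276] 297 161 [306.9 178.9]
 blob [ 81  52  24  41 724] 276 187 [286.1 206.9]
 blob [ 105   80   40   60 1370] 300 215 [325.3 245. ]
 blob [ 58  93  18  20 288] 253 228 [260.8 237.9]
 blob [  9 111  25  28 537] 204 246 [215.5 259.7]
 blob [ 78 130  47  15 381] 273 265 [293.1 274.6]
```

View pics/top_crop.png

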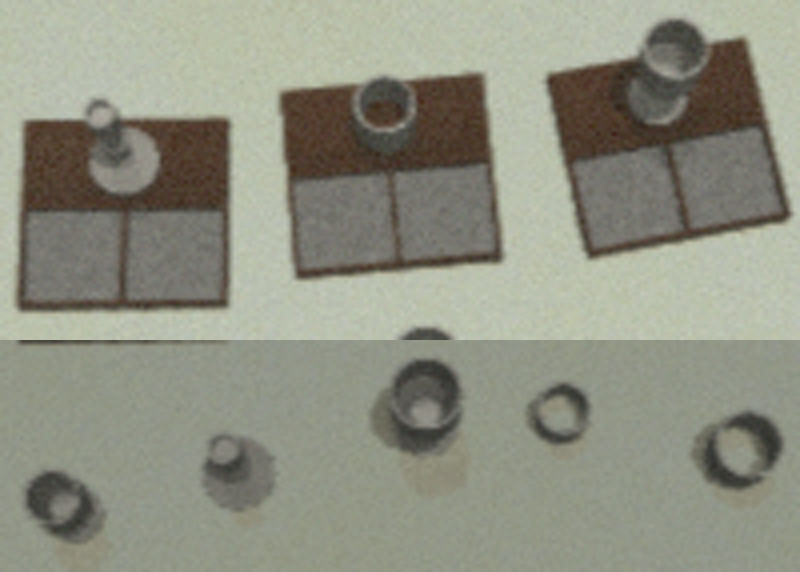

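```bash
python3 - <<'E'
from h import *
P={'goblet_small':((56,499),86,21,(317,142,16)),'candlestick':((222,450),108,12,None),'goblet_large':((427,396),110,27,(276,187,24)),'ring_small':((563,410),40,21,(253,228,18)),'ring_large':((748,446),54,26,(204,246,25))}
im=np.load("scene0.npy")
for k,(p,h,r,s) in P.items():
    a=ray("top",[p[0]/4+172-.4,(p[1]-340)/4+182-.4],h)[0]
    b=None
    if s:
        c=(s[0]+s[2]/2-.5,s[1]-.5); e=proj("scene",[a,a+[0,0,1]])  # rim half height in px
        ang=np.linspace(0,6.28,100); q=proj("scene",a+np.c_[r*np.cos(ang),r*np.sin(ang),0*ang])
        b=ray("scene",[c[0]+e[0,0]-(q[:,0].max()+q[:,0].min())/2,c[1]+e[0,1]-q[:,1].min()],h)[0].round(1)
    print(k,a.round(1),b)
for n,c in dict(C=[(24,120),(229,118),(228,308),(18,308)],R=[(281,92),(483,73),(502,260),(297,277)],G=[(549,74),(745,40),(789,216),(590,256)]).items():
    w=ray("top",np.array(c)/4+[171.6,104.6],12)[:,:2]
    print(n,w.mean(0).round(1),np.linalg.norm(w-np.roll(w,1,0),axis=1).round(1),np.degrees(np.arctan2(*(w[1]+w[0]-w[2]-w[3])[::-1])).round(1),np.degrees(np.arctan2(*(w[0]+w[3]-w[1]-w[2])[::-1])).round(1)-90)
V=im[130:290,190:340]
cv2.imwrite("pics/sc.png",cv2.convertScaleAbs(cv2.resize(V,None,fx=4,fy=3.7,interpolation=cv2.INTER_CUBIC),alpha=1.5)[:,:,::-1])
E
```

```text
goblet_small [416.9 261.2  86. ] [419.1 262.4  86. ]
candlestick [437.  138.1 108. ] None
goblet_large [462.1  -9.8 110. ] [471.3  -8.1 110. ]
ring_small [ 457.9 -112.6   40. ] [ 463.6 -114.6   40. ]
ring_large [ 415.1 -244.4   54. ] [ 422.6 -246.2   54. ]
C [628.9 213.4] [155.2 163.7 156.9 163.5] -4.2 -5.0
R [640.8   1.8] [154.6 162.8 156.9 160.9] -0.0 0.0
G [ 644.5 -220. ] [155.  161.2 151.3 160.8] 5.6 5.799999999999997
```

The two views agree to within about 5 mm for the trays and 9 mm at worst for the pieces. The tray sides come out at 155×163, so I'm averaging the two views. The jaws will run along tray x, and I'm starting with the large goblet.

```bash
cat > job.py <<'E'
from h import *
from scipy.spatial.transform import Rotation as Ro
T=dict(C=(631,210.3,-4.7),R=(642.5,-0.5,0.),G=(645.6,-222.2,5.7))
# piece: xy, grasp height, diameter, tray, bay side
J=dict(gl=((466.5,-9),82,54,'G',-1),gs=((418,262),70,42,'G',1),cs=((439,136.8),92,24,'C',1),
       rs=((461,-113.6),30,42,'R',1),rl=((419,-245.3),34,52,'R',-1))
def quat(deg,flip):
    a=np.radians(deg+180*flip);c,s=np.cos(a),np.sin(a)
    return Ro.from_matrix(np.array([[-s,c,0],[c,s,0],[0,0,-1]])).as_quat()   # columns: tool x,y,z
def target(t,side):
    x,y,d=T[t];a=np.radians(d);u,v=-37,42*side
    return np.array([x+np.cos(a)*u-np.sin(a)*v,y+np.sin(a)*u+np.cos(a)*v])
def go(k,flip,lift=135):
    p,g,d,t,side=J[k];q=quat(T[t][2],flip);h=g-19;w=target(t,side)
    bot.move_gripper(88)
    bot.move_ptp([*p,h+lift],q)
    bot.line_to([*p,h],120)
    bot.move_gripper(10,20); s=bot.read_state();print(k,"width",round(s["width"],1),"F",np.round(s["contact_force"],1))
    bot.line_to([*p,h+lift],150)
    print(" held width",round(bot.read_state()["width"],1))
    if abs(bot.read_state()["width"]-d)>5: print("BAD GRASP");return
    bot.line_to([*w,h+lift],220)
    bot.line_to([*w,h+12],150); bot.line_to([*w,h+6],30)
    s=bot.read_state();print(" F before release",np.round(s["contact_force"],1))
    bot.move_gripper(d+14); bot.line_to([*w,h+90 if k[0]=='r' else h+80],150)
    print(" t",bot.read_state()["t"],"placed at",w.round(1))
E
python3 - <<'E'
from job import *
for k,(p,g,d,t,side) in J.items():
    for f in(0,1):
        q=quat(T[t][2],f);w=target(t,side)
        print(k,f,[None if (j:=bot.solve_ik([*a,g-19+z],q)) is None else np.round(j,2)[[0,5]].tolist() for a in(p,w) for z in(5,135)])
E
```

```text
gl 0 [[0.4, 2.84], [0.4, 2.84], [-0.12, -2.92], [-0.12, -2.92]]
gl 1 [[0.4, -0.3], [0.4, -0.3], [-0.12, 0.22], [-0.12, 0.22]]
gs 0 [[0.96, 2.28], [0.96, 2.28], None, None]
gs 1 [[0.96, -0.86], [0.96, -0.86], [0.01, 0.09], [0.01, 0.09]]
cs 0 [[0.73, 2.33], [0.73, 2.33], [0.7, 2.36], [0.7, 2.36]]
cs 1 [[0.73, -0.81], [0.73, -0.81], [0.7, -0.79], [0.7, -0.79]]
rs 0 [[0.17, 2.97], [0.17, 2.97], [0.39, 2.75], [0.39, 2.75]]
rs 1 [[0.17, -0.17], [0.17, -0.17], [0.39, -0.39], [0.39, -0.39]]
rl 0 [[-0.12, -3.02], [-0.12, -3.02], [0.25, 2.89], [0.25, 2.89]]
rl 1 [[-0.12, 0.12], [-0.12, 0.12], [0.25, -0.25], [0.25, -0.25]]
```

```bash
python3 - <<'E'
from job import *
go('gl',1)
im=bot.camera("scene");cv2.imwrite("pics/s1.png",cv2.convertScaleAbs(cv2.resize(im[120:350,180:460],None,fx=2.6,fy=2.6,interpolation=cv2.INTER_CUBIC),alpha=1.5)[:,:,::-1])
E
```

```text
gl width 52.3 F [-1.2 -0.4  3. ]
 held width 52.3
 F before release [-0.1  0.4 -1.3]
 t 9.9 placed at [ 613.  -267.7]
```

View pics/s1.png

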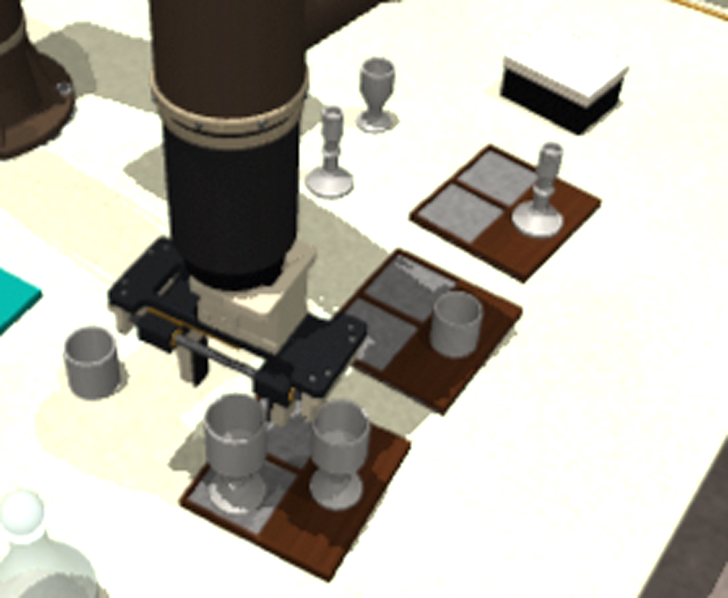

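The large goblet stands upright near the middle of its bay, with its foot at crop pixel (237,493). Next are the small goblet and the candlestick.

```bash
python3 - <<'E'
from job import *
go('gs',1,150);go('cs',1)
im=bot.camera("scene");cv2.imwrite("pics/s2.png",cv2.convertScaleAbs(cv2.resize(im[120:350,180:460],None,fx=2.6,fy=2.6,interpolation=cv2.INTER_CUBIC),alpha=1.5)[:,:,::-1])
E
```

```text
gs width 40.4 F [0.1 1.2 0.5]
 held width 40.4
 F before release [-0.3 -0.2 -0.8]
 t 20.9083 placed at [ 604.6 -184.1]
cs width 23.3 F [-0.6  0.3  1. ]
 held width 23.3
 F before release [-1.   0.  -1.5]
 t 29.9417 placed at [597.6 255.2]
```

View pics/s2.png

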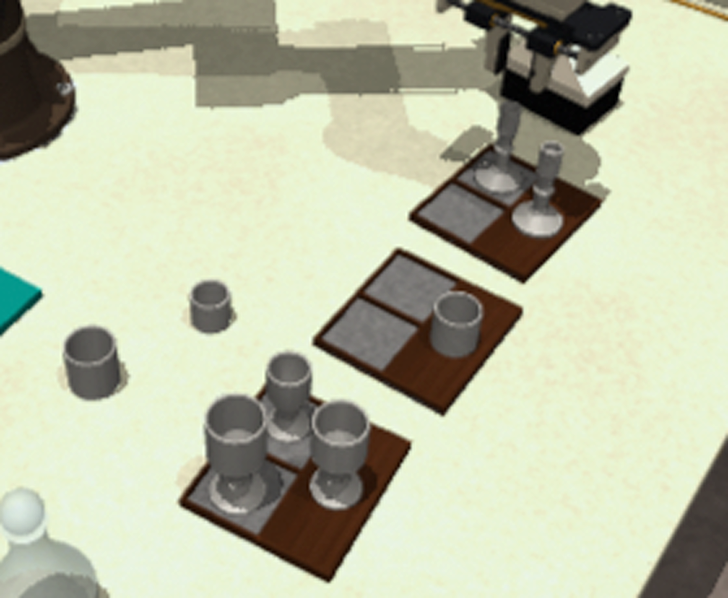

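Both stand upright in their bays and the gift box is untouched. The two rings are next.

```bash
python3 - <<'E'
from job import *
go('rs',1);go('rl',1)
bot.move_ptp([430,-20,260],quat(0,1)) if 0 else bot.move_ptp([420,330,300],quat(0,1))
bot.pause(1)
a=bot.camera("scene");b=bot.camera("top")
f=lambda i,s:cv2.convertScaleAbs(cv2.resize(i,None,fx=s,fy=s,interpolation=cv2.INTER_CUBIC),alpha=1.5)[:,:,::-1]
cv2.imwrite("pics/s3.png",f(a[120:370,160:440],2.4));cv2.imwrite("pics/t3.png",f(b[95:200,90:450],2.2))
cv2.imwrite("pics/t3b.png",f(b[105:190,172:372],4))
print(bot.read_state()["t"])
E
```

```text
rs width 42.2 F [-0.4  0.4  1.2]
 held width 42.5
 F before release [-0.2  0.1  0. ]
 t 39.2 placed at [605.5  41.5]
rl width 52.2 F [-1.2 -0.5  2.5]
 held width 52.5
 F before release [ 0.4  0.6 -0.4]
 t 48.1833 placed at [605.5 -42.5]
50.9667
```

View pics/s3.png

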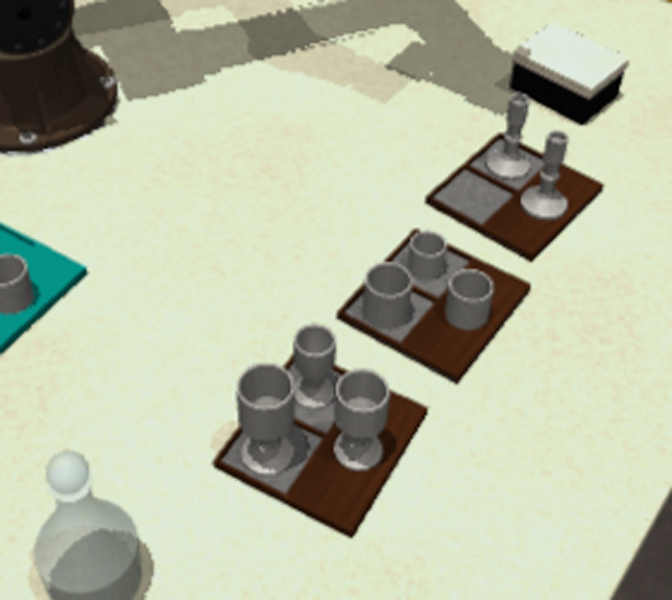

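View pics/t3b.png

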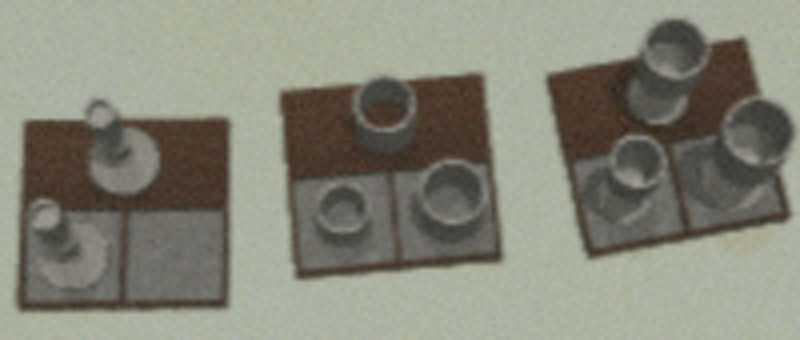

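All five stand in their bays in both views. One numeric check of the top-view rim centres against the tray frames, then I'll hand in.

```bash
python3 - <<'E'
from job import *
Tt=dict(C=(628.9,213.4,-4.6),R=(640.8,1.8,0),G=(644.5,-220,5.7)) # tray as seen by the same (top) camera
M=[('rs','R',(343,209),45),('rl','R',(454,194),59),('gs','G',(639,164),91),('gl','G',(759,133),115),('cs base','C',(73,256),9),('cs top','C',(46,217),113)]
for k,t,p,h in M:
    w=ray("top",np.array(p)/4+[171.6,104.6],h)[0,:2]-Tt[t][:2];a=np.radians(Tt[t][2])
    print(k,np.round([w@[np.cos(a),np.sin(a)],w@[-np.sin(a),np.cos(a)]],1))
a0=np.load("scene0.npy").astype(int);a1=bot.camera("scene").astype(int)
d=abs(a1-a0).max(2)
print("diff decanter",np.median(d[305:380,170:225]),(d[305:380,170:225]>40).sum(),"box",np.median(d[130:172,368:425]),(d[130:172,368:425]>40).sum())
bot.close_job()
E
```

```text
rs [-36.3  39.5]
rl [-36.9 -45.7]
gs [-37.   42.8]
gl [-38.4 -43.3]
cs base [-34.4  40.4]
cs top [-36.5  38. ]
diff decanter 1.0 0 box 1.0 243
the job is handed in; nothing more can be done
```

All five silver pieces stand upright in bays of their own kind's tray, one to a bay, and I handed the job in at about 51 s of the 128 s. Each was picked by its straight sides with the jaws along the tray's x axis.

**Last checks:** both cameras show every piece standing on the lining with the gripper clear. From the top view, the measured positions in the tray frames (mm) are below; the allowed ranges are x −62 to −8 and y within ±67:

| Piece | x | y |
|---|---|---|
| small ring | −36 | 40 |
| large ring | −37 | −46 |
| small goblet | −37 | 43 |
| large goblet | −38 | −43 |
| candlestick | −34 | 40 |

**Upright and height:** the candlestick's base and top agree within 3 mm. I did not measure lean for the others or the height of any piece, only judged them by eye.

**What disagreed:**
- The two cameras differed by 4–7 mm on the trays and up to 9 mm on the large goblet's x, so I averaged them.
- The before-and-after comparison found no changed pixels around the decanter. Around the gift box, 243 pixels changed. I put that down to the arm's shadow, because the box looks unmoved in the picture, but I did not check it separately.

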